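# Steer the decorating light onto the yellow-ringed chocolate plaque

## Robot

A 7-joint arm with a two-finger parallel gripper is mounted at the origin on the work surface. World frame = base frame: x ahead of the robot, y to its left, z up, the work surface at z = 0. Lengths are in mm, angles in rad, forces in N, time in s.
With the tool pointing down it reaches from about 400 to 875 mm from the base axis. Payload 6.5 kg.
Tool frame: the origin (TCP) lies midway between the tips of the shut fingers; the grasp point (between the pads) lies 19 mm behind it (ctrl.tcp_to_grasp is the distance from the TCP to the grasp point, in mm); y points along the fingers, x is the direction in which the jaws open and shut, and the axes are right-handed (so a half turn about y gives the same grasp; the last joint's range is limited). The gripper opens to 88 mm and grips with 3 to 60 N. Pads are 18 mm wide; open, the fingers measure 123 mm over their backs; the gripper's body (75 mm by 187 mm) begins 45 mm behind the grasp point.
Start: joints at [1.241, 0.536, -0.004, 1.538, 0.003, 1.067, -0.071], TCP at [169.484, -627.507, 216.916] pointing down, gripper open.
Joint ranges: [-2.7, 2.7], [-0.37, 2.16], [-1.27, 1.26], [0.24, 2.4], [-1.31, 4.45], [0.19, 1.91], [-2.76, 2.76]. Speed limits (rad/s): [2.39, 2.39, 3.14, 3.14, 3.14, 3.14, 3.14].

## Interface

Orientations are given as a 3x3 rotation matrix whose columns are the frame's x, y, z axes.
In Python, from bench import ctrl gives the robot as it stands. The module is installed in compiled form; this text tells all that it offers.
- The arm moves only by the tool apply_moves, never from a script. Its argument "plan" is a list that holds one entry, the list of rows, each a list of 5 numbers: the shift along the tool's x, y, z in m, then the turn about the tool's y in rad, then the opening, from 0 (shut) to 1 (fully open). A call has 1 to 8 rows; each row is the pose to reach, as a shift and turn from the pose commanded when the call began, along the tool's axes at that moment; what a row does not reach only later rows make up. A row lasts 1/10 s, in which the tool goes at most 50 mm and 8.59 degrees, less where a joint would pass 70% of its speed; a pose out of reach is approached as far as the arm can. A call with a gripper value outside its range is refused whole. The fingers move at their own pace and stop on an object; "newtons" is the grip in N (left out, the last holds). Time passes only in rows, so rows that repeat a pose let the fingers close. It gives the time, the measured TCP pose, the force and the opening at its end, in the units of the state.
- ctrl.state(): the state, without advancing time (a new reading comes with each control period).
- ctrl.get_image(name): name is "scene" or "top" or "wrist"; returns a dict with "color" (384x512x3 uint8, blue, green, red), "z_map" (384x512 float32, mm along the optical axis (not along the pixel's ray), 0 where there is no reading), "mtx" (3x3 intrinsics, pixels), "origin" and "attitude" of the camera in the world. Camera axes: x right, y down, z forward; pixel columns grow to the right and rows downward; lengths in mm; the calibration is good to about 2 mm. A picture is of the moment at which its call begins.
- ctrl.hand_in(): hands the job in, once; it reports no verdict.
Trained networks look in a picture, given as the dict that the camera call returned (one of the last four; its "shot" number tells which), for a name from the list of things; names that differ only in an ending like _2 or _b are one class to them, and where a whole thing is asked for, a point or a joint stands for the part that bears it (a point fixed in the world has none). Each returns a list of dicts, best first, with "confidence" (0 to 1); they miss things now and then, are a little off and sometimes report something else, mostly with a low value. They report only what shows in the picture. A call takes as long as a camera call.
- ctrl.search_frame(thing, picture): "centre" ([x, y, z] in mm, in the coordinates of the camera as it stood for that picture, good to about 4 mm: the middle of the surface that is visible of it).
- ctrl.regions_of(thing, picture): "region" (384x512 bool, what is visible of it).
The state is a dict: "time": time; "joint_positions": joint angles; "qvel": joint speeds; "tau": joint torques, N m; "eef_pos": TCP position; "ee_rot": TCP orientation; "ft_force": force on the tool from outside, world axes, zero at the start; "ft_torque": the same for the moment, N m; "width": finger opening in mm.
Only numpy, scipy, OpenCV 4.12 (cv2) and the standard library are available. Lean on these libraries where they do the work, as an engineer would, in place of code of your own. Each camera call takes 0.05 s, during which the arm holds its last target. There are 200 camera calls.

## Task

Turn the blue and the orange knob on top of the mirror mount, one after the other, until the green light spot on the white board lies in the middle of the chocolate plaque with the yellow sugar ring (not the white, pink or blue one). Then let go of the knobs.

Things in the scene. Friction and masses are not known exactly. Their poses are not given: they have to be found in the camera images.
- blue_knob_grip (a point): Blue range knob on the head's axis, left on the mirror mount's level plate (90 x 250 mm, top at z 140 mm). Bar grip 40 long, 14 thick, 34 mm high on a skirt 42 across, 8 high. Point on its vertical axis, 9 mm under its top, at z 179; x along the bar. Clockwise from above sends the spot straight away from this axis, 60 mm per rad. Stops 1.35 rad either way; stays where left (0.04 Nm).
- orange_knob_grip (a point): Orange swing knob, right on the same plate, 110 mm from the blue one; same shape, grip point, axes and stops (0.07 Nm). Clockwise from above swings the spot to the right, clockwise about the blue knob's axis, 0.28 rad per rad of the knob (some 60 mm per rad at the board's middle); the blue knob turns along with it a little. Both knobs start within 0.15 rad of the middle of their travel.
- spot (a point): Centre of the light spot, a bright green disc 13 mm across on the white board (260 x 260 mm, 10 mm high) just beyond the mirror mount; starts near the board's middle, about 213 mm from the blue knob's axis. Only the knobs move it. Its x axis points from the blue knob's axis out to the spot, away from the robot; z up.
- yellow_ring (a point): Centre of the top of the target: a round dark chocolate plaque 48 mm across, 1.4 mm thick, with a yellow sugar ring (42 mm outside, 33 mm inside diameter), fixed flat on the white board in any of its four quarters, 25 to 70 mm from the board's middle lines. Like plaques with white, pink and blue rings lie in the other quarters.

How it is judged (in metres and radians):
At the end, for the whole second after the job is handed in: The centre of the green light spot rests within 14 mm of the centre of the yellow-ringed plaque (horizontal distance between spot and yellow_ring below 0.014 m); the robot touches nothing.
It also fails if it takes over 42 s, if anything falls off the work surface, if the arm or the gripper's body presses on something with over 40 N, if the wrist force passes 120 N, or if a joint passes its speed limit or range.

## Working session

There is one attempt and no reset: what is moved stays moved. The work goes in short steps, Python scripts to look and compute and a tool call to move; the robot and the scene stay as the last step left them, time stands still between calls to the robot, and variables do not carry over. Pictures are saved under pics/ and viewed, about 8 in all and at most 12, crops included, and the job is handed in when it is done.

Besides the shell and the picture viewer there is one more tool, called after ">>>" as name(argument=value, ...), one argument or row to a line, values as JSON. apply_moves: Moves the arm, as the interface text tells. Its arguments: {"type":"object","properties":{"plan":{"type":"array"},"newtons":{"type":"number"}},"required":["plan"]}

```bash
mkdir -p pics; cat > h.py <<'E'
from bench import ctrl
import numpy as np, cv2
def world(im,p): return np.array(im["attitude"])@np.array(p)+np.array(im["origin"])
def px(im,u,v,z=None):
    K=np.array(im["mtx"]); 
    d=np.array([(u-K[0,2])/K[0,0],(v-K[1,2])/K[1,1],1.])
    if z is None: return world(im,d*im["z_map"][int(round(v)),int(round(u))])
    dw=np.array(im["attitude"])@d; o=np.array(im["origin"]); return o+dw*(z-o[2])/dw[2]
E
python3 - <<'E'
from h import *
np.set_printoptions(precision=3,suppress=True)
for n in ["top","scene"]:
    im=ctrl.get_image(n); cv2.imwrite(f"pics/{n}1.png",im["color"])
    for t in ["blue_knob_grip","orange_knob_grip","spot","yellow_ring"]:
        for r in ctrl.search_frame(t,im)[:2]: print(n,t,r["confidence"],world(im,r["centre"]))
s=ctrl.state();print(s["time"],s["eef_pos"],s["width"]);print(np.array(s["ee_rot"]))
E
```

```text
top blue_knob_grip 0.56 [546.47   85.884 174.982]
top orange_knob_grip 0.89 [547.097 -22.118 156.911]
top yellow_ring 0.74 [802.02   33.982  11.352]
scene blue_knob_grip 0.62 [548.922  79.746 168.641]
scene orange_knob_grip 0.73 [554.818 -28.895 168.342]
scene yellow_ring 0.76 [801.232  32.719  12.837]
0.5 [ 169.461 -627.468  216.869] 87.97529460812457
[[ 0.261 -0.     0.965]
 [-0.965  0.     0.261]
 [-0.    -1.    -0.   ]]
```

View pics/top1.png

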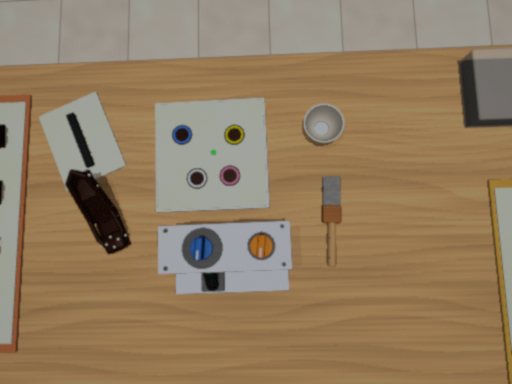

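The top view shows the board with blue, yellow, white and pink rings at (182,134), (235,134), (197,178) and (230,175). The green spot is at (213,152), the blue knob at (201,247) and the orange knob at (262,245). Next I'll measure the spot and the bar angles.

```bash
cat >> h.py <<'E'
def blob(im,lo,hi,z,roi=None):
    hsv=cv2.cvtColor(im["color"],cv2.COLOR_BGR2HSV); m=cv2.inRange(hsv,np.array(lo),np.array(hi))
    if roi: q=np.zeros_like(m); q[roi[1]:roi[3],roi[0]:roi[2]]=1; m=m*q
    n,l,st,c=cv2.connectedComponentsWithStats(m); 
    if n<2: return None
    k=1+np.argmax(st[1:,4]); v,u=np.nonzero(l==k)
    return np.array([px(im,a,b,z) for a,b in zip(u,v)])[:,:2]
def ang(P):
    w,V=np.linalg.eigh(np.cov(P.T)); d=V[:,1]*np.sign(V[0,1]); return np.arctan2(d[1],d[0])
def measure(im):
    s=blob(im,(45,90,90),(80,255,255),10); y=blob(im,(22,120,120),(33,255,255),11.4,(150,95,270,215))
    return s, y
E
python3 - <<'E'
from h import *
np.set_printoptions(precision=3,suppress=True)
im=ctrl.get_image("top")
s,y=measure(im); print("spot",s.mean(0),len(s),"yel",y.mean(0),len(y))
print(np.array(im["origin"]))
# knob grip from depth: points above z 165
K=np.array(im["mtx"])
for n,c in [("b",(201,247)),("o",(262,245))]:
    P=np.array([px(im,u,v) for v in range(c[1]-25,c[1]+25) for u in range(c[0]-25,c[0]+25)])
    Q=P[(P[:,2]>172)&(P[:,2]<200)]; print(n,len(Q),Q.mean(0),ang(Q[:,:2]),np.ptp(Q,axis=0))
c=cv2.resize(im["color"][205:300,145:300],None,fx=5,fy=5,interpolation=cv2.INTER_CUBIC); cv2.imwrite("pics/k1.png",c)
E
```

```text
spot [761.396  85.005] 19 yel [801.795  35.885] 92
[554.471 -31.377 800.714]
b 212 [544.996  86.533 185.633] -0.07020936028591127 [38.424 16.125 17.462]
o 185 [546.283 -22.076 186.946] -0.09642425555152366 [37.809 16.382  7.547]
```

View pics/k1.png

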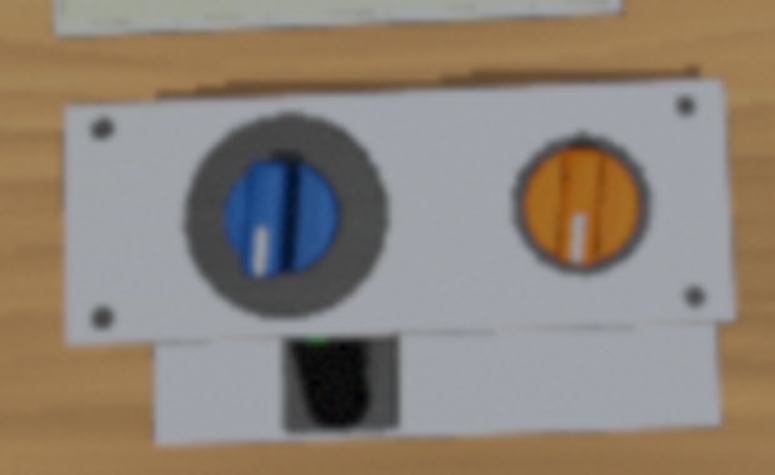

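```bash
cat >> h.py <<'E'
def go(xy,jaw,z):
    """tool shift (m) and turn about tool y to TCP (xy,z), jaw axis at world angle jaw"""
    s=ctrl.state(); R=np.array(s["ee_rot"]); p=np.array(s["eef_pos"])
    sh=R.T@(np.array([*xy,z])-p)/1000; cur=np.arctan2(R[1,0],R[0,0])
    t=-(jaw-cur)
    print("t",round(s["time"],2),"pos",p.round(1),"jaw",round(cur,3),"w",round(s["width"],1),"q7",round(s["joint_positions"][6],2),"| shift",sh.round(4),"turn",round(t,3))
E
python3 -c "
from h import *
go((546,-22.5),np.pi/2-.09,217)"
```

```text
t 0.55 pos [ 169.4 -627.5  216.9] jaw -1.307 w 88.3 q7 -0.07 | shift [-4.859e-01 -1.000e-04  5.213e-01] turn -2.788
```

>>> apply_moves(
  plan=[
    [[-0.27,0,0.29,-1.2,1],[-0.27,0,0.29,-1.2,1],[-0.27,0,0.29,-1.2,1],[-0.27,0,0.29,-1.2,1],[-0.27,0,0.29,-1.2,1],[-0.27,0,0.29,-1.2,1],[-0.27,0,0.29,-1.2,1],[-0.27,0,0.29,-1.2,1]],
  ],
)

```text
time: 1.35
eef_pos: [380.1, -289.3, 217.3]
ee_rot: [[0.995, 0.001, 0.1], [-0.1, -0.001, 0.995], [0.001, -1.0, -0.001]]
ft_force: [0.1, -0.5, -0.0]
width: 88.5
```

```bash
python3 -c "
from h import *
go((546,-22.5),np.pi/2-.09,217)"
```

```text
t 1.35 pos [ 380.1 -289.3  217.3] jaw -0.1 w 88.5 q7 0.33 | shift [0.1384 0.0003 0.282 ] turn -1.581
```

>>> apply_moves(
  plan=[
    [[0.138,0,0.282,-1.2,1],[0.138,0,0.282,-1.2,1],[0.138,0,0.282,-1.2,1],[0.138,0,0.282,-1.2,1],[0.138,0,0.282,-1.2,1],[0.138,0,0.282,-1.2,1],[0.138,0,0.282,-1.2,1],[0.138,0,0.282,-1.2,1]],
  ],
)

```text
time: 2.15
eef_pos: [547.6, -21.8, 217.2]
ee_rot: [[0.45, 0.001, -0.893], [0.893, 0.002, 0.45], [0.002, -1.0, -0.0]]
ft_force: [-0.9, 0.0, -0.3]
width: 88.2
```

>>> apply_moves(
  plan=[
    [[0,0,0,-0.38,1],[0,0,0,-0.38,1],[0,0,0,-0.38,1],[0,0,0,-0.38,1]],
  ],
)

```text
time: 2.55
eef_pos: [546.4, -25.8, 216.8]
ee_rot: [[0.097, -0.0, -0.995], [0.995, 0.0, 0.097], [0.0, -1.0, 0.0]]
ft_force: [-0.2, 0.7, -1.0]
width: 88.1
```

```bash
python3 -c "
from h import *
go((546,-22.5),np.pi/2-.09,217)
im=ctrl.get_image('wrist'); cv2.imwrite('pics/w1.png',im['color'])
for t in ['orange_knob_grip','blue_knob_grip']:
  for r in ctrl.search_frame(t,im)[:1]: print(t,r['confidence'],world(im,r['centre']))
P=np.array([px(im,u,v) for v in range(0,384,3) for u in range(0,512,3) if im['z_map'][v,u]>0])
for c in [(546,-22),(545,86)]:
  Q=P[(P[:,2]>180)&(P[:,2]<193)&(np.hypot(P[:,0]-c[0],P[:,1]-c[1])<32)]
  if len(Q)>5: print(len(Q),Q.mean(0),ang(Q[:,:2]),np.ptp(Q,axis=0))
"
```

```text
t 2.55 pos [546.4 -25.8 216.8] jaw 1.473 w 88.1 q7 1.09 | shift [ 0.0033 -0.0002  0.0007] turn -0.008
orange_knob_grip 0.98 [541.93416547 -18.576534   167.59163303]
blue_knob_grip 0.88 [540.56814909  79.01349051 176.73335686]
108 [542.6951477  -22.06994177 186.82270306] -0.09137766366144151 [38.11665423 14.00094374  6.92661445]
146 [541.38871148  85.65130989 186.12675297] -0.07815588221910863 [38.34153289 15.23395099  8.23642439]
```

View pics/w1.png

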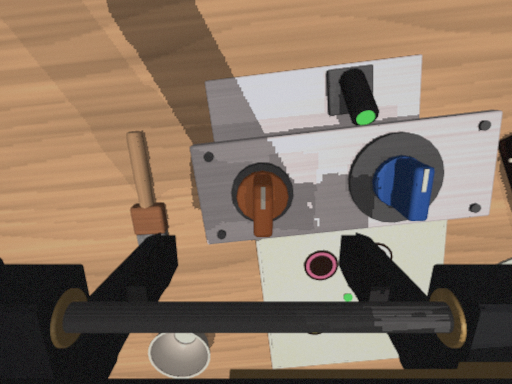

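The wrist view shows the bars of the orange knob at (263,200) and the blue knob at (412,190), both clear to grasp. The gripper is aligned over the orange knob, so I'll go down and close.

>>> apply_moves(
  plan=[
    [[0.0035,0.03,0.0015,0,1],[0.0035,0.057,0.0015,0,1],[0.0035,0.057,0.0015,0,1],[0.0035,0.057,0.0015,0,0.1],[0.0035,0.057,0.0015,0,0.1],[0.0035,0.057,0.0015,0,0.1],[0.0035,0.057,0.0015,0,0.1],[0.0035,0.057,0.0015,0,0.1]],
  ],
  newtons=25,
)

```text
time: 3.5
eef_pos: [545.5, -22.0, 160.4]
ee_rot: [[0.098, 0.001, -0.995], [0.995, -0.0, 0.098], [-0.0, -1.0, -0.001]]
ft_force: [-0.2, -0.2, -0.8]
width: 50.2
```

>>> apply_moves(
  plan=[
    [[0,0,0,0,0],[0,0,0,0,0],[0,0,0,0,0]],
  ],
)

```text
time: 3.8
eef_pos: [545.2, -22.0, 159.9]
ee_rot: [[0.098, -0.0, -0.995], [0.995, -0.0, 0.098], [-0.0, -1.0, 0.0]]
ft_force: [-0.4, 0.3, -0.5]
width: 26.4
```

>>> apply_moves(
  plan=[
    [[0,0,0,0,0],[0,0,0,0,0],[0,0,0,0,0],[0,0,0,0,0]],
  ],
)

```text
time: 4.2
eef_pos: [545.2, -22.2, 159.9]
ee_rot: [[0.098, -0.0, -0.995], [0.995, -0.0, 0.098], [-0.0, -1.0, 0.0]]
ft_force: [-1.5, -1.3, -0.3]
width: 13.4
```

>>> apply_moves(
  plan=[
    [[0,0,0,0.1,0],[0,0,0,0.2,0],[0,0,0,0.3,0],[0,0,0,0.4,0],[0,0,0,0.5,0],[0,0,0,0.6,0],[0,0,0,0.67,0],[0,0,0,0.67,0]],
  ],
)

```text
time: 5.0
eef_pos: [545.2, -22.1, 159.9]
ee_rot: [[0.695, 0.0, -0.719], [0.719, -0.0, 0.695], [-0.0, -1.0, -0.0]]
ft_force: [-0.1, -0.7, -0.5]
width: 13.6
```

```bash
cat > m.py <<'E'
from h import *
go((545.5,86.3),np.pi/2-.09,217)
im=ctrl.get_image('top'); s,y=measure(im); b=np.array([545.5,86.3]); yc=np.array([801.8,35.9])
cv2.imwrite("pics/top_last.png",im["color"])
if y is not None: print("yel",y.mean(0),len(y))
if s is None: print("no spot")
else:
    c=s.mean(0); d=c-b; e=yc-b; a=lambda v:np.arctan2(v[1],v[0])
    print("spot",c,len(s),"dist",np.hypot(*(c-yc)),"orange cw",(a(d)-a(e))/.28,"blue cw",(np.hypot(*e)-np.hypot(*d))/60)
E
python3 m.py
```

```text
t 5.0 pos [545.2 -22.1 159.9] jaw 0.803 w 13.6 q7 0.44 | shift [ 0.0781 -0.0572  0.0751] turn -0.678
yel [800.51156658  36.4680423 ] 124
spot [757.26218708  44.20677326] 17 dist 45.30584136755374 orange cw -0.007325704512549082 blue cw 0.7550537103559667
```

The orange turn did what was needed. I'll let go, rise and go over the blue knob.

>>> apply_moves(
  plan=[
    [[0,0,0,0,0.7],[0,0,0,0,0.7],[0,0,0,0,0.7],[0,0,0,0,0.7],[0,0,0,0,0.7],[0,-0.03,0,0,0.8],[0,-0.057,0,0,0.8],[0,-0.057,0,0,0.8]],
  ],
)

```text
time: 5.85
eef_pos: [547.5, -21.5, 220.3]
ee_rot: [[0.694, 0.006, -0.72], [0.72, -0.0, 0.694], [0.004, -1.0, -0.004]]
ft_force: [0.5, -0.5, 0.1]
width: 70.6
```

>>> apply_moves(
  plan=[
    [[0.078,0,0.075,-0.5,0.8],[0.078,0,0.075,-0.5,0.8],[0.078,0,0.075,-0.5,0.8],[0.078,0,0.075,-0.5,0.8],[0.078,0,0.075,-0.5,0.8],[0.078,0,0.075,-0.5,0.8]],
  ],
)

```text
time: 6.45
eef_pos: [545.2, 85.8, 216.3]
ee_rot: [[0.267, -0.001, -0.964], [0.964, -0.0, 0.267], [-0.0, -1.0, 0.001]]
ft_force: [0.4, -0.7, -1.0]
width: 70.3
```

```bash
python3 -c "
from h import *
go((545.5,86.3),np.pi/2-.27,217)
im=ctrl.get_image('wrist'); cv2.imwrite('pics/w2.png',im['color'])
P=np.array([px(im,u,v) for v in range(0,384,2) for u in range(0,512,2) if im['z_map'][v,u]>0])
Q=P[(P[:,2]>180)&(P[:,2]<192)&(np.hypot(P[:,0]-543,P[:,1]-86)<30)]
print(len(Q),Q.mean(0),ang(Q[:,:2]),np.ptp(Q,axis=0))
"
```

```text
t 6.45 pos [545.2  85.8 216.3] jaw 1.301 w 70.3 q7 0.73 | shift [ 0.0006 -0.0007 -0.0001] turn 0.0
267 [541.04404263  87.83922391 186.78841851] -0.2679503561145623 [38.84764779 21.95584703  8.76283981]
```

View pics/w2.png

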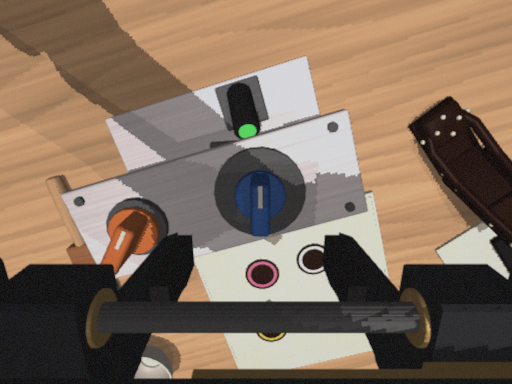

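The wrist view shows the blue bar at (260,200) in line with the fingers, at -0.268 rad as expected. I'll descend and grip it.

>>> apply_moves(
  plan=[
    [[0.001,0.03,0,0,0.8],[0.001,0.056,0,0,0.8],[0.001,0.056,0,0,0.8],[0.001,0.056,0,0,0],[0.001,0.056,0,0,0],[0.001,0.056,0,0,0],[0.001,0.056,0,0,0],[0.001,0.056,0,0,0]],
  ],
)

```text
time: 7.3
eef_pos: [546.0, 87.3, 161.4]
ee_rot: [[0.265, 0.001, -0.964], [0.964, 0.0, 0.265], [0.0, -1.0, -0.001]]
ft_force: [0.5, 0.2, 0.7]
width: 32.7
```

>>> apply_moves(
  plan=[
    [[0,0,0,0,0],[0,0,0,0,0],[0,0,0,0,0],[0,0,0,0,0],[0,0,0,0,0]],
  ],
)

```text
time: 7.8
eef_pos: [545.6, 87.2, 160.9]
ee_rot: [[0.265, -0.0, -0.964], [0.964, -0.0, 0.265], [-0.0, -1.0, 0.0]]
ft_force: [-0.2, 0.4, 1.1]
width: 13.5
```

>>> apply_moves(
  plan=[
    [[0,0,0,0.1,0],[0,0,0,0.2,0],[0,0,0,0.3,0],[0,0,0,0.4,0],[0,0,0,0.5,0],[0,0,0,0.6,0],[0,0,0,0.7,0],[0,0,0,0.755,0]],
  ],
)

```text
time: 8.6
eef_pos: [544.8, 86.0, 160.9]
ee_rot: [[0.856, -0.002, -0.518], [0.518, -0.002, 0.856], [-0.003, -1.0, -0.001]]
ft_force: [-3.2, -3.2, 4.7]
width: 13.5
```

>>> apply_moves(
  plan=[
    [[0,0,0,0,0]],
  ],
)

```text
time: 8.7
eef_pos: [544.9, 86.0, 160.9]
ee_rot: [[0.854, -0.002, -0.52], [0.52, -0.002, 0.854], [-0.003, -1.0, -0.001]]
ft_force: [-3.6, -3.7, 5.2]
width: 13.6
```

```bash
python3 m.py; python3 -c "
import cv2;i=cv2.imread('pics/top_last.png');cv2.imwrite('pics/t2.png',cv2.resize(i[90:300,140:300],None,fx=3,fy=2.8*1.07))"
```

```text
t 8.7 pos [544.9  86.  160.9] jaw 0.547 w 13.6 q7 0.02 | shift [ 0.0005 -0.0561 -0.0001] turn -0.934
yel [800.11463891  36.13571948] 130
spot [802.11741971  35.24556926] 38 dist 0.7273478292700619 orange cw -0.007929005098426612 blue cw -0.007306196549882316
```

View pics/t2.png

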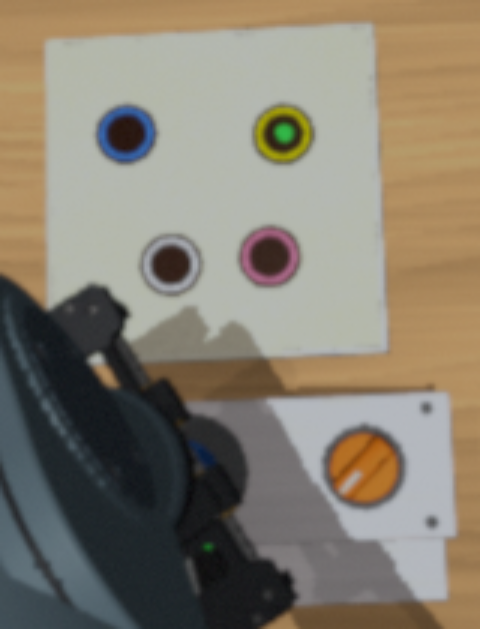

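The green spot at (284,132) is centred in the yellow ring. I'll let go and rise.

>>> apply_moves(
  plan=[
    [[0,0,0,0,0.7],[0,0,0,0,0.7],[0,0,0,0,0.7],[0,0,0,0,0.7],[0,0,0,0,0.7],[0,-0.03,0,0,0.7],[0,-0.07,0,0,0.7],[0,-0.1,0,0,0.7]],
  ],
)

```text
time: 9.55
eef_pos: [546.0, 87.6, 262.9]
ee_rot: [[0.853, 0.001, -0.521], [0.521, 0.001, 0.853], [0.001, -1.0, -0.0]]
ft_force: [-0.2, -0.1, -1.0]
width: 61.8
```

>>> apply_moves(
  plan=[
    [[0,0,0,0,0.7],[0,0,0,0,0.7],[0,0,0,0,0.7]],
  ],
)

```text
time: 9.85
eef_pos: [544.9, 86.9, 259.7]
ee_rot: [[0.854, -0.002, -0.521], [0.521, -0.0, 0.854], [-0.002, -1.0, 0.001]]
ft_force: [-1.3, -0.7, -1.1]
width: 61.6
```

```bash
python3 m.py
```

```text
t 9.85 pos [544.9  86.9 259.7] jaw 0.548 w 61.6 q7 0.09 | shift [ 0.0003  0.0427 -0.0008] turn -0.933
yel [800.26799685  35.8256653 ] 135
spot [802.10768064  35.04089926] 40 dist 0.9125357300763316 orange cw -0.010694628110742366 blue cw -0.007813918181702207
```

```bash
python3 -c "
from bench import ctrl
print(ctrl.hand_in())"
```

```text
the job is handed in; nothing more can be done
None
```

The green spot now rests on the yellow-ringed plaque, and I handed the job in at about 10 s of the 42 s allowed; the hand-in gives no verdict.

I turned the orange knob 0.67 rad clockwise, then the blue knob 0.755 rad clockwise. I let go of each one, and the open gripper ended about 70 mm above the knobs.

- **Spot position:** the last top-camera check, after release, put the spot 1–2 mm from the ring's centre, against a limit of 14 mm. The spot stayed put when I released the blue knob.
- **Contact:** nothing was being touched, and the force reading was about zero (2 N or less).
- **Disagreement:** the wrist camera placed the knobs about 4 mm nearer in x than the top camera did. This had no effect on the grasps.

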